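# Load the long cell into a feeder's power tray

### The job

Take the one long rechargeable cell (not a short look-alike) out of the slanted charging dock and lay it down in the V cradle, letting go of it. Then pick it up again and load it in the feeder's power tray: press its flat end against the coil spring and roll its button end down past the orange retaining lip, so that it lies level in both saddles with the button against the fixed contact, held under the lip by the spring, and let go. Leave the short cells and the goods on the counter where they are.

Things in the scene. Friction and masses are not known exactly. Their poses are not given: they have to be found in the camera images.
- dock: Fixed grey charging dock, foot 100 x 180 mm. Three square sleeves (36 mm inside, 4 mm walls, 70 mm deep) at y = -64, 0, 64 mm lean to its +x, 40 degrees above level; mouth centres at x 24, z 79 mm. The long cell sticks out 50 mm, a short one 20 mm; cells slide out along their own axis. Origin: centre of the foot's underside, z up.
- long_cell: Long cell: blue cylinder, 32 mm diameter, 120 mm long with its steel button (12 mm wide, 2.5 mm high); white band near the button end, other end flat. About 0.2 kg. Origin: centre of the flat end; z runs along the cell to the button. Starts in any of the three sleeves, flat end down.
- long_cell_mid (a point): Middle of the long cell, on its axis, 60 mm from the flat end.
- long_cell_button (a point): Outer face of the long cell's button, on its axis, 120 mm from the flat end.
- short_a: Short look-alike cell, 32 mm diameter, 90 mm long, in another sleeve; origin at its flat end, z towards its button. Stays there.
- short_b: Second short look-alike cell, as short_a. Stays there.
- cradle: Fixed wooden V cradle, base 90 (x) x 70 (y) x 10 mm; two cork V saddles, 8 mm wide, at x = -24 and 24 mm, arms out to y = +-21 mm, 35 mm high. A cell lies in both along cradle x, axis at y 0, z 40 mm, either way round, its middle between them. Between and beyond the saddles it is open for fingers. Origin: centre of the underside.
- cradle_axis (a point): Where the middle of a cell lying in the cradle belongs (25 mm either way along the groove will do): cradle (0, 0, 40) mm.
- tray: Fixed power tray, base 176 x 80 x 12 mm, x from spring to lip, origin centre of underside. Home, the cell lies along x, axis y 0, z 42, in V saddles at x -36 to -20 and 49 to 65, flat end at x -45 (all mm). Cheeks (y +-22 to 27, 52 high) at x -81 to -19 and 49 to 83; between, the sides are open for fingers. End wall behind the spring: 64 high.
- spring (a joint): Travel of the spring plate, m: 0 free, grows as it is pressed to the tray's -x, at most 0.024. 500 N/m. 0.006 with the long cell home; about 0.013 or more is needed for the button end to come down past the lip (7 N).
- spring_face (a point): Centre of the spring plate's face, a brass disc of 32 mm diameter on a coil spring; free, it is at tray (-39, 0, 42) mm.
- tray_contact (a point): Centre of the fixed brass contact's face, at tray (75, 0, 42) mm; the button rests against it when home.
- lip_edge (a point): Middle of the orange retaining lip's round free edge, at tray (68.5, 0, 62.5) mm. The lip overhangs the contact by 6.5 mm, is 40 mm wide, underside z 60, top z 65 mm; the home cell's top is at z 58 mm and its body's end at x 72.5 mm.
- tin: Bystander: yellow tin, 64 mm diameter, 110 mm high, loose; origin at the centre of its underside.
- funnel: Bystander: green funnel standing mouth down, 84 mm wide, 105 mm high, loose; origin at the centre of its underside.
- pot: Bystander: small terracotta pot, 64 mm diameter, 60 mm high, loose; origin at the centre of its underside.
- seed_cup: Bystander: steel seed cup, 68 mm diameter, 70 mm high, loose; origin at the centre of its underside.
Not all that is in view belongs to the job. What is shaped like the tray but pink, turquoise or white is not meant.

How it is judged:
By the outcome, as a careful person would: the job done as asked, in the order asked, and still so for the second after the job is handed in, with the robot touching nothing.
It also fails if it takes over 54 s, if anything falls off the work surface, if the arm or the gripper's body presses on something with over 40 N, if the wrist force passes 120 N, or if a joint passes its speed limit or range.

### The arm

A 7-joint arm with a two-finger parallel gripper is mounted at the origin on the work surface. World frame = base frame: x ahead of the robot, y to its left, z up, the work surface at z = 0. Lengths are in m, angles in rad, forces in N, time in s.
With the tool pointing down it reaches from about 0.4 to 0.875 m from the base axis. Payload 4.4 kg.
Tool frame: the origin (TCP) lies on the centre line of the jaws, within the pads' length; the fingertips stand 14 mm ahead of it and the grasp point (between the pads) lies 5 mm behind it; x points along the fingers, y is the direction in which the jaws open and shut, and the axes are right-handed (so a half turn about x gives the same grasp; the last joint's range is limited). The gripper opens to 85 mm and grips with 20 to 120 N. Pads are 22 mm wide; open, the fingers measure 114 mm over their backs; the gripper's body (76 mm by 85 mm) begins 54 mm behind the grasp point. The pads swing forward as they close: fully open they stand 13 mm farther back than shut.
Start: joints at [1.142, 0.628, 0.038, 1.517, -0.027, 0.996, -0.02], TCP at [0.231, -0.608, 0.245] pointing down, gripper open.
Joint ranges: [-3.06, 3.06], [-0.37, 2.12], [-1.25, 1.32], [0.18, 2.47], [-1.1, 4.24], [0.23, 1.98], [-2.94, 2.94]. Speed limits (rad/s): [2.57, 2.57, 3.14, 3.14, 3.14, 3.14, 3.14].

### API

Orientations are given as a unit quaternion [w, x, y, z].
In Python, from station import get_state, snapshot, close_job gives the robot as it stands.
- The arm moves only by the shell command python3 -m creep 'ROWS' [FORCE]. ROWS is JSON, a list of rows, each a list of 5 numbers: the shift along the world's x, y, z in m, then the turn about the world's z in rad, then the finger opening in m, from 0 to 0.0854. In form: [[dx, dy, dz, roll, jaw], ...]. A call has 1 to 8 rows; each row shifts and turns the pose as measured when the row begins; what a row does not reach is not made up. A row lasts 1/10 s, in which the tool goes at most 50 mm and 8.59 degrees, less where a joint would pass 70% of its speed; a pose out of reach is approached as far as the arm can. A call with a gripper value outside its range is refused whole. The fingers move at their own pace and stop on an object; FORCE is the grip in N (left out, the last holds). Time passes only in rows, so rows that do not move let the fingers close. It gives the time, the measured TCP pose, the force and the opening at its end, in the units of the state.
- get_state(): the state, without advancing time (a new reading comes with each control period).
- snapshot(name): name is "scene" or "top" or "wrist"; returns a dict with "frame" (400x640x3 uint8, red, green, blue), "vertical_fov" (degrees; the focal length in pixels is half the picture's height over the tangent of half this angle, whatever the lens; pixels are square), "cx", "cy" (the principal point, pixels), "k1" (the pictures are not rectified: a ray, as slopes to the right and down, at radius r is drawn at 1 + k1 r^2 times it, then the intrinsics apply), "camera_from_world" (4x4, takes a point from world to camera coordinates). Camera axes: x right, y down, z forward; pixel columns grow to the right and rows downward; lengths in m; the calibration is good to about 2 mm. A picture is of the moment at which its call begins. There is no depth.
- close_job(): hands the job in, once; it reports no verdict.
The state is a dict: "time_s": time; "qpos": joint angles; "qd": joint speeds; "tau": joint torques, N m; "tcp_pos": TCP position; "tool_rot": TCP orientation; "ft_force": force on the tool from outside, world axes, zero at the start; "wrist_torque": the same for the moment, N m; "width": opening from 0.0 (shut) to 1.0 (fully open).
Only numpy, scipy, OpenCV 4.12 (cv2) and the standard library are available. Lean on these libraries where they do the work, as an engineer would, in place of code of your own. Each camera call takes 0.05 s, during which the arm holds its last target.

## Working session

There is one attempt and no reset: what is moved stays moved. The work goes in short steps, Python scripts to look and compute and a shell command to move; the robot and the scene stay as the last step left them, time stands still between calls to the robot, and variables do not carry over. Pictures are saved under pics/ and viewed, and the job is handed in when it is done.

```bash
ls; mkdir -p pics; cat > h.py <<'E'
import numpy as np, cv2
from station import get_state, snapshot
def snap(name,out):
    s=snapshot(name); f=np.asarray(s["frame"]); cv2.imwrite(f"pics/{out}.png",f[:,:,::-1])
    np.savez(f"pics/{out}.npz",frame=f,fov=s["vertical_fov"],cx=s["cx"],cy=s["cy"],k1=s["k1"],T=np.asarray(s["camera_from_world"]))
    return s
class C:
    def __init__(s,out):
        d=np.load(f"pics/{out}.npz"); s.im=d["frame"]; s.T=d["T"]; s.f=200/np.tan(np.radians(float(d["fov"]))/2)
        s.cx=float(d["cx"]);s.cy=float(d["cy"]);s.k1=float(d["k1"])
    def ray(s,u,v):
        x=(u-s.cx)/s.f;y=(v-s.cy)/s.f;a,b=x,y
        for _ in range(50):
            r2=a*a+b*b;a=x/(1+s.k1*r2);b=y/(1+s.k1*r2)
        R=s.T[:3,:3];o=-R.T@s.T[:3,3];d=R.T@np.array([a,b,1]);return o,d/np.linalg.norm(d)
    def onz(s,u,v,z):
        o,d=s.ray(u,v);return o+d*(z-o[2])/d[2]
    def proj(s,p):
        q=s.T[:3,:3]@np.asarray(p)+s.T[:3,3];a,b=q[:2]/q[2];k=1+s.k1*(a*a+b*b);return np.array([s.f*a*k+s.cx,s.f*b*k+s.cy])
def tri(rays):
    A=0;B=0
    for o,d in rays:
        P=np.eye(3)-np.outer(d,d);A=A+P;B=B+P@o
    p=np.linalg.solve(A,B); return p,[np.linalg.norm((np.eye(3)-np.outer(d,d))@(p-o)) for o,d in rays]
E
python3 - <<'E'
from h import *
for n in("scene","top","wrist"):
    s=snap(n,n+"0"); c=C(n+"0"); print(n,c.f,c.cx,c.cy,c.k1,-c.T[:3,:3].T@c.T[:3,3])
s=get_state();print(s)
E
```

```text
pics
scene 369.38234632423416 321.910336604917 195.22029131416843 -0.04536934291749634 [0.95808465 0.44998593 0.68390248]
top 391.9646350674584 318.861999483739 190.34213257014594 0.005207725096162486 [ 0.30589082 -0.05705406  1.00463783]
wrist 275.73779678193966 313.49071497358625 199.14970841160124 -0.024389337103995084 [ 0.30270838 -0.58029514  0.37312783]
{'time_s': 0.15, 'qpos': array([ 1.1421514 ,  0.6291531 ,  0.03841419,  1.51808097, -0.02699849,
        0.99628584, -0.01997033]), 'qd': array([-1.26152039e-03, -2.82338436e-03, -3.78615600e-04, -2.67261690e-03,
        7.73052641e-05, -1.54513089e-04,  1.42404134e-04]), 'tau': array([ 1.70848627e-03, -5.63794076e+01,  1.22776732e+00, -1.93650967e+01,
        1.11184645e-02,  7.41532393e-03, -8.00208710e-06]), 'tcp_pos': array([ 0.23060862, -0.60726619,  0.24460543]), 'tool_rot': array([-0.1271117 , -0.69541225, -0.12809455,  0.69558335]), 'ft_force': array([ 0.8687891 ,  0.46155712, -0.77425338]), 'wrist_torque': array([0.01741151, 0.01392245, 0.00504062]), 'width': 1.0012186776581178}
```

View pics/scene0.png

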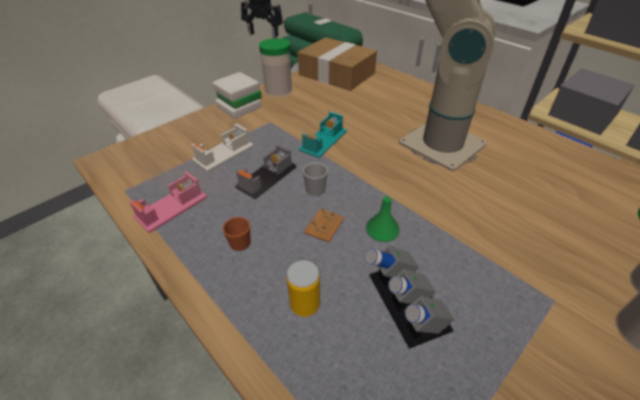

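View pics/top0.png

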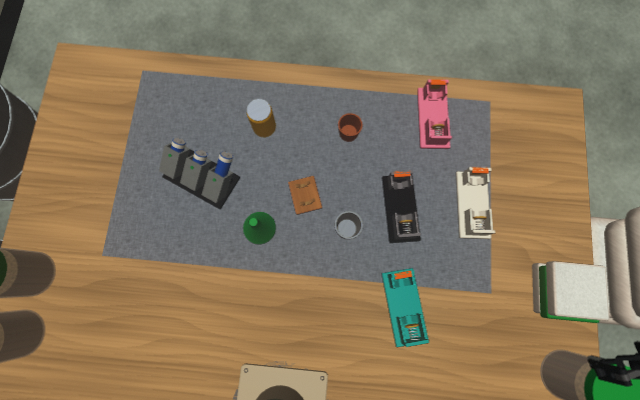

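View pics/wrist0.png

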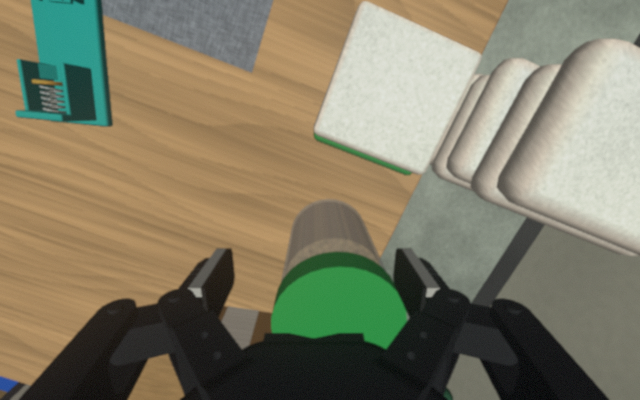

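The dark tray at top (402,207) is the only one that isn't pink, turquoise or white. The dock is at (200,180) and the cradle at (305,195). I'll enlarge these next.

```bash
python3 - <<'E'
from h import *
a=cv2.imread("pics/top0.png");b=cv2.imread("pics/scene0.png")
f=lambda im,x,y,w,h,s:cv2.resize(im[y:y+h,x:x+w],None,fx=s,fy=s,interpolation=cv2.INTER_CUBIC)
cv2.imwrite("pics/z1.png",np.hstack([f(a,155,130,95,85,4),f(b,355,235,105,85,4)]))
cv2.imwrite("pics/z2.png",np.hstack([f(a,375,160,55,90,5),f(b,225,135,80,90,5)[:, :400]]))
cv2.imwrite("pics/z3.png",np.hstack([f(a,280,170,50,50,7),f(b,295,200,50,50,7)]))
E
```

```text
(no output)
```

View pics/z1.png

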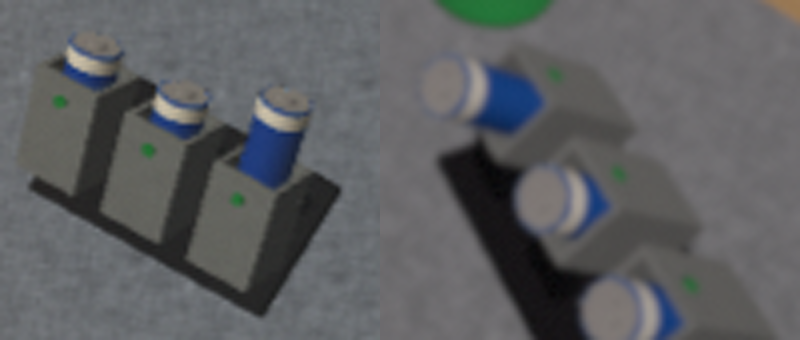

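View pics/z2.png

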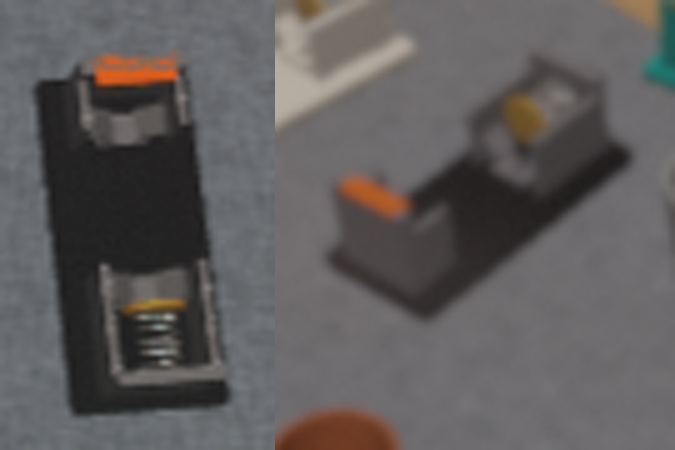

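View pics/z3.png

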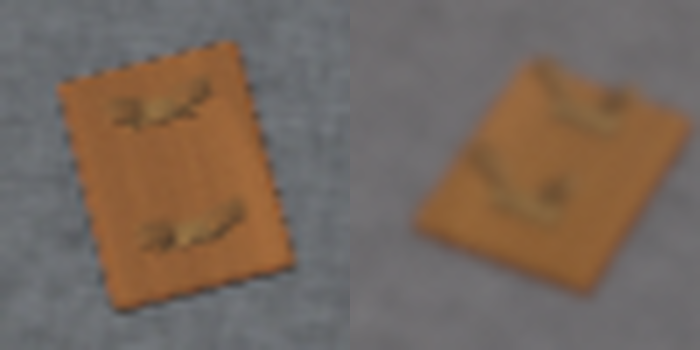

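Candidates for the long cell in the top view are (178,145), (199,157) and (224,160). In the enlarged crop, only the third shows about 50 mm of blue; it's scene (382,258). The other two stick out about 20 mm, so the third is the long cell. The dark tray's orange lip is toward image-top (world +x). Now I'll measure.

```bash
python3 - <<'E'
from h import *
t=C("top0");s=C("scene0")
def comp(c,mask,near):
    n,l,st,ce=cv2.connectedComponentsWithStats(mask.astype(np.uint8),connectivity=8)
    best=[i for i in range(1,n) if st[i,4]>15]
    i=min(best,key=lambda i:np.hypot(*(ce[i]-near)));return l==i,ce[i],st[i]
# cradle
for c,near,nm in((t,(305,195),'top'),(s,(324,224),'scene')):
    hsv=cv2.cvtColor(c.im,cv2.COLOR_RGB2HSV); h,S,v=[hsv[...,i].astype(int) for i in range(3)]
    m,ce,st=comp(c,(h>3)&(h<22)&(S>100)&(v>60),near)
    cn=max(cv2.findContours(m.astype(np.uint8),0,1)[0],key=cv2.contourArea)
    q=cv2.approxPolyDP(cv2.convexHull(cn),4,True)[:,0]
    print(nm,'cradle',ce,st[4],[(tuple(p),np.round(c.onz(*(p),.01)[:2]*1000).tolist()) for p in q])
    print(np.round(np.mean([c.onz(*p,.01)[:2] for p in q],0)*1000))
    if nm=='top':
        r=cv2.boxPoints(cv2.minAreaRect(cn)); P=np.array([c.onz(*p,.01)[:2] for p in r]);print('rect',P.mean(0),[np.linalg.norm(P[i]-P[i-1]) for i in range(4)],np.degrees([np.arctan2(*(P[i]-P[i-1])[::-1]) for i in range(4)]))
# lip
o=[]
for c,near in((t,(402,174)),(s,(249,175))):
    hsv=cv2.cvtColor(c.im,cv2.COLOR_RGB2HSV); h,S,v=[hsv[...,i].astype(int) for i in range(3)]
    m,ce,st=comp(c,(h<14)&(S>150)&(v>150),near);print('lip',ce,st);o.append(c.ray(*ce))
print('lip tri',tri(o), t.onz(402,174,.065))
# brass
o=[]
for c,near in((t,(406,221)),(s,(330,158))):
    pass
# tray corners top at z=12
for p in((389.6,241.5),(420.4,239.6),(382.8,176.8)): print('tray corner',np.round(t.onz(*p,.012)*1000))
# scene corners of tray: crop offset (225,135)/5
for p in((225+425/5,135+318/5),(225+630/5,135+158/5),(225+330/5,135+262/5)): print('tray corner scene',np.round(s.onz(*p,.012)*1000))
# dock foot corners top z~? 
for p in((155+30/4,130+185/4),(155+262/4,130+315/4),(155+340/4,130+188/4)): print('dock',np.round(t.onz(*p,.008)*1000))
# button of long cell
b1=(155+290/4,130+97/4);b2=(355+447/4-95,235+88/4)
print(b1,b2)
print(tri([t.ray(*b1),s.ray(*b2)]))
E
```

```text
top cradle [304.64758698 194.67676768] 891 [((np.int32(313), np.int32(176)), [576.0, -21.0]), ((np.int32(321), np.int32(207)), [495.0, -49.0]), ((np.int32(296), np.int32(213)), [474.0, 13.0]), ((np.int32(288), np.int32(182)), [553.0, 43.0])]
[524.  -4.]
rect [ 0.52430989 -0.00402806] [np.float64(0.08898175604554656), np.float64(0.06999459840757215), np.float64(0.08936505551799748), np.float64(0.06865578946782941)] [  20.01694882  -69.95889195 -160.84199907  109.73008084]
scene cradle [323.76075269 224.87365591] 744 [((np.int32(321), np.int32(209)), [497.0, -44.0]), ((np.int32(342), np.int32(217)), [478.0, 13.0]), ((np.int32(328), np.int32(241)), [558.0, 45.0]), ((np.int32(305), np.int32(232)), [579.0, -14.0])]
[528.   0.]
lip [400.55769231 174.25      ] [394 171  16   6  52]
lip [244.15151515 173.57575758] [239 171  11   6  33]
lip tri (array([ 0.58811663, -0.24084533,  0.06337151]), [np.float64(0.0017967756398532906), np.float64(0.0017967756398532331)]) [ 0.58722501 -0.24277947  0.065     ]
tray corner [ 423. -230.   12.]
tray corner [ 435. -308.   12.]
tray corner [ 591. -203.   12.]
tray corner scene [492. -91.  12.]
tray corner scene [ 314. -110.   12.]
tray corner scene [ 500. -161.   12.]
dock [538. 373.   8.]
dock [466. 208.   8.]
dock [555. 170.   8.]
(227.5, 154.25) (371.75, 257.0)
(array([0.58268883, 0.18823383, 0.10450387]), [np.float64(0.0028628436214669056), np.float64(0.002862843621466794)])
```

```bash
cat >> h.py <<'E'
from scipy.spatial.transform import Rotation as Ro
def tool():
    s=get_state(); R=Ro.from_quat(np.r_[s["tool_rot"][1:],s["tool_rot"][0]]).as_matrix()
    return s,R
def rep():
    s,R=tool(); y=R[:,1]; print('t',round(s["time_s"],2),'tcp',np.round(s["tcp_pos"]*1000,1),'xax',np.round(R[:,0],3),'jawdir deg',round(np.degrees(np.arctan2(y[1],y[0])),2),'F',np.round(s["ft_force"],1),'w',round(s["width"]*85.4,1),'q7',round(s["qpos"][6],2))
E
python3 - <<'E'
from h import *
rep()
s=C("scene0")
for p in((255,198.6),(296,166.6),(236,187.4)): print('tray corner scene',np.round(s.onz(*p,.012)*1000))
E
```

```text
t 0.15 tcp [ 230.6 -607.3  244.6] xax [-0.     0.001 -1.   ] jawdir deg -69.21 F [ 0.9  0.5 -0.8] w 85.5 q7 -0.02
tray corner scene [ 598. -193.   12.]
tray corner scene [ 430. -221.   12.]
tray corner scene [ 609. -266.   12.]
```

```bash
python3 -m creep '[[0.01,0.02,0.02,-0.11,0.0854],[0.018,0.045,0,-0.11,0.0854],[0.018,0.045,0,-0.11,0.0854],[0.018,0.045,0,-0.11,0.0854],[0.018,0.045,0,-0.11,0.0854],[0.018,0.045,0,-0.11,0.0854],[0.018,0.045,0,-0.11,0.0854],[0.018,0.045,0,0,0.0854]]'; python3 -c "
from h import *
rep()"
```

```text
time_s: 0.95
tcp_pos: [0.3629, -0.2673, 0.2623]
tool_rot: [0.16, -0.688, 0.159, 0.69]
ft_force: [0.7, -0.2, -0.7]
width: 0.999
t 0.95 tcp [ 362.9 -267.3  262.3] xax [-0.002  0.002 -1.   ] jawdir deg -116.06 F [ 0.7 -0.2 -0.7] w 85.3 q7 -1.33
```

```bash
python3 -c "
from h import *
snap('wrist','w1')"; python3 -m creep '[[0.02,0.046,0,0.05,0.0854],[0.02,0.046,0,0,0.0854],[0.02,0.046,0,0,0.0854],[0.02,0.046,0,0,0.0854]]';  python3 -c "
from h import *
snap('wrist','w2')"; python3 -m creep '[[0.024,0.046,0,0,0.0854],[0.024,0.046,0,0,0.0854],[0.024,0.046,0,0,0.0854],[0.024,0.046,0,0,0.07],[0.015,0.04,0,0,0.055],[0,0.02,0,0,0.05]]'; python3 -c "
from h import *
snap('wrist','w3');rep()
cv2.imwrite('pics/w12.png',np.hstack([cv2.resize(cv2.imread(f'pics/w{i}.png'),(400,250)) for i in (1,2)]))"
```

```text
time_s: 1.4
tcp_pos: [0.4413, -0.0848, 0.2625]
tool_rot: [0.14, -0.693, 0.137, 0.694]
ft_force: [1.5, -0.1, 1.1]
width: 1.0
time_s: 2.05
tcp_pos: [0.5509, 0.159, 0.2618]
tool_rot: [0.138, -0.694, 0.13, 0.694]
ft_force: [-1.3, 0.3, 0.2]
width: 0.586
t 2.1 tcp [549.7 162.2 261.6] xax [ 0.001  0.013 -1.   ] jawdir deg -111.62 F [-0.2  3.4  0.4] w 49.6 q7 -2.2
```

View pics/w12.png

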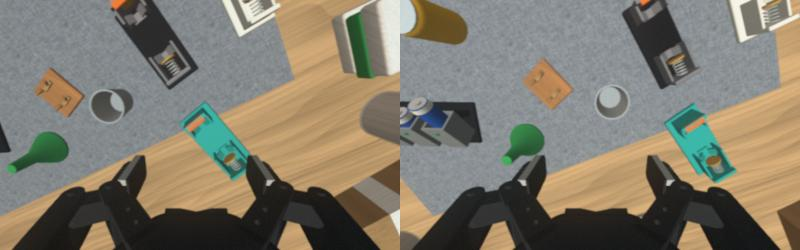

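View pics/w3.png

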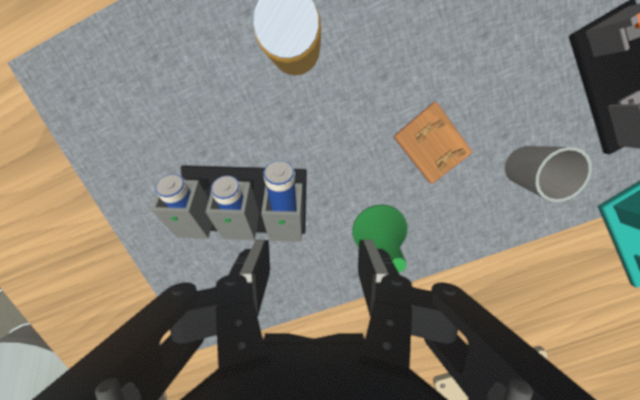

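```bash
python3 - <<'E'
from h import *
f=lambda im,x,y,w,h,s:cv2.resize(im[y:y+h,x:x+w],None,fx=s,fy=s,interpolation=cv2.INTER_CUBIC)
a=cv2.imread("pics/w3.png")
cv2.imwrite("pics/z4.png",f(a,145,150,175,110,4.5))
cv2.imwrite("pics/z5.png",np.hstack([f(cv2.imread("pics/w1.png"),160,0,170,150,2.3),f(cv2.imread("pics/w2.png"),345,0,170,150,2.3)]))
def comp(mask,near):
    n,l,st,ce=cv2.connectedComponentsWithStats(mask.astype(np.uint8),connectivity=8)
    i=min([i for i in range(1,n) if st[i,4]>100],key=lambda i:np.hypot(*(ce[i]-near)));return l==i
for nm,near in(('w1',(96,148)),('w2',(236,132)),('w3',(432,142))):
    c=C(nm);hsv=cv2.cvtColor(c.im,cv2.COLOR_RGB2HSV); h,S,v=[hsv[...,i].astype(int) for i in range(3)]
    m=comp((h>3)&(h<22)&(S>100)&(v>60),near)
    cn=max(cv2.findContours(m.astype(np.uint8),0,1)[0],key=cv2.contourArea)
    P=np.array([c.onz(*p[0],.01)[:2] for p in cn])
    r=cv2.minAreaRect((P*1000).astype(np.float32));b=cv2.boxPoints(r);e=b-np.roll(b,1,0)
    print(nm,'cradle',np.round(r[0],1),np.round(np.linalg.norm(e,axis=1),1),np.round(np.degrees(np.arctan2(e[:,1],e[:,0])),1))
E
```

```text
w1 cradle [524.6  -4.8] [88.6 71.6 88.6 71.6] [-160.  -70.   20.  110.]
w2 cradle [525.8  -4. ] [87.6 68.2 87.6 68.2] [-159.7  -69.7   20.3  110.3]
w3 cradle [526.2  -2.7] [88.7 68.3 88.7 68.3] [-159.9  -69.9   20.1  110.1]
```

View pics/z4.png

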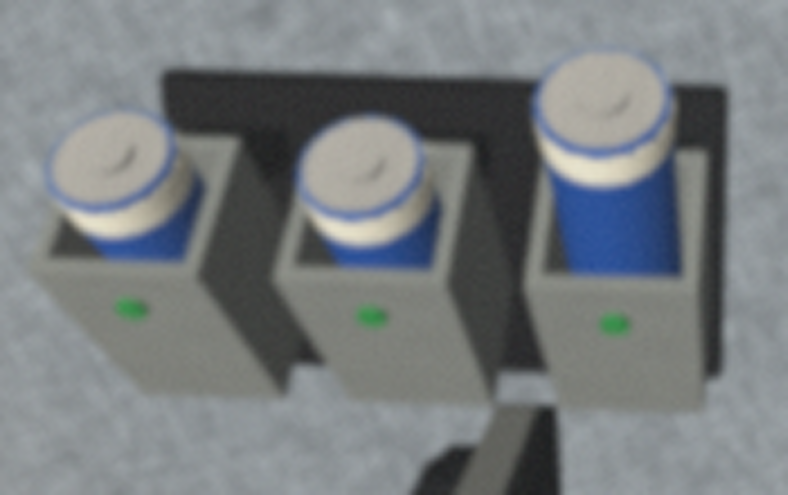

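View pics/z5.png

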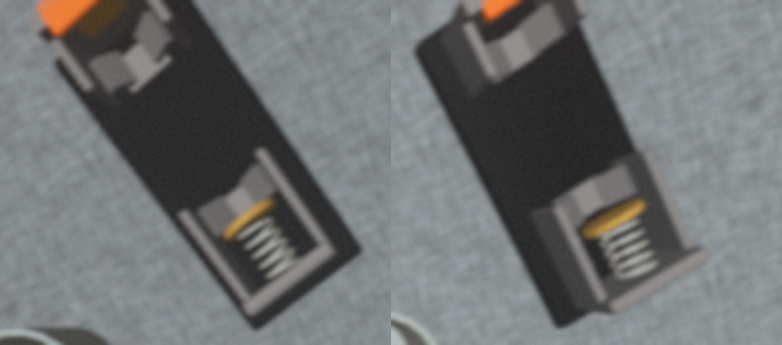

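```bash
python3 - <<'E'
from h import *
t=C("top0");s=C("scene0");w=C("w3")
r=[t.ray(225.75,155.6),s.ray(371.5,257),w.ray(278.8,171.6)]
print('all',tri(r),'w+t',tri([r[0],r[2]]),'w+s',tri([r[1],r[2]]))
for z in(.005,.01):
  P=[w.onz(*p,z)*1000 for p in((181.7,166),(306.6,169.6),(304.6,233.3))]
  e=P[0]-P[1];print(z,np.round(P),np.linalg.norm(e),np.degrees(np.arctan2(e[1],e[0]))-90)
  c=(P[0]*.5+P[1]*.5)-0; 
# sleeve pilot: green dots direction
d=[w.ray(145+x/4.5,150+y/4.5) for x,y in((131,308),(371,316),(614,324))]
G=[o+k*(.09-o[2])/k[2] for o,k in d];e=G[0]-G[2];print(np.linalg.norm(e),np.degrees(np.arctan2(e[1],e[0]))-90)
# tray corner w1 / w2 (crop scale 2.3, offsets 160/345)
w1=C('w1');w2=C('w2')
A=[w1.onz(160+x/2.3,y/2.3,.012) for x,y in((256,329),(362,247),(56,62))]
B=[w2.onz(345+(x-391)/2.3,y/2.3,.012) for x,y in((558,327),(416,48))]
print(np.round(np.array(A)*1000),np.round(np.array(B)*1000))
# spring face centre
q=tri([w1.ray(160+249/2.3,220/2.3),w2.ray(345+(615-391)/2.3,218/2.3)]);print('spring',q)
# orange lip centre w1? spring in top0/scene
q=tri([w1.ray(160+249/2.3,220/2.3),w2.ray(345+(615-391)/2.3,218/2.3),t.ray(375+155/5,160+306/5),s.ray(225+(523-275)/5,135+118/5)]);print('spring4',q)
E
```

```text
all (array([0.58111206, 0.18946092, 0.10338679]), [np.float64(0.00047344668877119165), np.float64(0.0005527420079787666), np.float64(0.0009758533372745434)]) w+t (array([0.58146059, 0.18968185, 0.10182918]), [np.float64(0.0006335138031887653), np.float64(0.0006335138031887035)]) w+s (array([0.58117487, 0.18922899, 0.1032894 ]), [np.float64(0.0007552523302432654), np.float64(0.0007552523302434595)])
0.005 [[627. 335.   5.]
 [556. 171.   5.]
 [466. 211.   5.]] 178.3471387246485 -23.427701882049476
0.01 [[627. 332.  10.]
 [557. 171.  10.]
 [468. 210.  10.]] 176.0324982954359 -23.427701882049462
0.12711680647309098 -23.508534542113736
[[ 422. -232.   12.]
 [ 436. -308.   12.]
 [ 593. -203.   12.]] [[ 424. -229.   12.]
 [ 592. -201.   12.]]
spring (array([ 0.47383151, -0.26129044,  0.0453369 ]), [np.float64(0.0003656648735297108), np.float64(0.00036566487352965814)])
spring4 (array([ 0.47383606, -0.26192516,  0.04270385]), [np.float64(0.0010703046409416422), np.float64(0.0005907646126544486), np.float64(0.0007889919502309042), np.float64(0.0005650323002593894)])
```

```bash
python3 -m creep '[[0.012,0.018,-0.02,-0.03,0.052],[0.009,0.013,-0.03,0,0.052],[0,0,-0.03,0,0.052],[0,0,0,0,0.052]]'; python3 -c "
from h import *
snap('wrist','w4');rep()"
```

```text
time_s: 2.5
tcp_pos: [0.5719, 0.1946, 0.1792]
tool_rot: [0.147, -0.692, 0.137, 0.693]
ft_force: [-0.3, 0.1, -0.3]
width: 0.609
t 2.55 tcp [573.4 194.9 181.3] xax [ 0.006  0.015 -1.   ] jawdir deg -113.17 F [0.2 0.  0.8] w 52.1 q7 -2.25
```

View pics/w4.png

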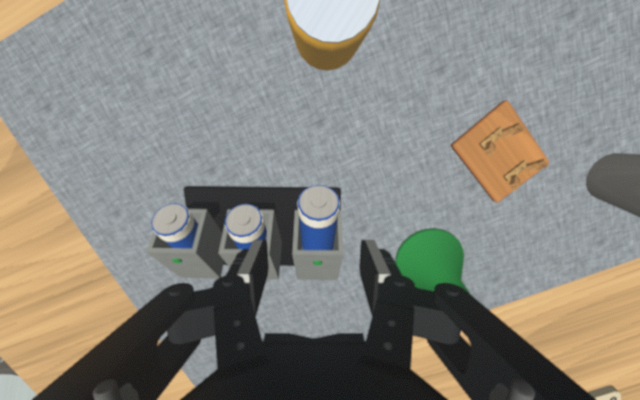

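```bash
python3 - <<'E'
from h import *
t=C("top0");s=C("scene0");w=C("w3");x=C("w4")
f=lambda im,x,y,w,h,s:cv2.resize(im[y:y+h,x:x+w],None,fx=s,fy=s,interpolation=cv2.INTER_CUBIC)
cv2.imwrite("pics/z6.png",f(cv2.imread("pics/w4.png"),270,170,100,120,5))
r=[t.ray(225.75,155.6),s.ray(371.5,257),w.ray(278.8,171.6),x.ray(319,203)]
print(tri(r),tri(r[2:]))
st,R=tool();g=st["tcp_pos"]
print(x.proj(g+[0,0,-.085]), x.proj(g+[0,0,-.085]+R[:,1]*.02))
E
```

```text
(array([0.58080159, 0.18910041, 0.10355887]), [np.float64(0.0007299309637409508), np.float64(0.0006224450209258787), np.float64(0.0010742452865567754), np.float64(0.0012047766014711752)]) (array([0.58312552, 0.18681954, 0.11350297]), [np.float64(0.0001970328531878145), np.float64(0.00019703285318781603)])
[314.47058939 210.34539527] [339.04174242 210.34109495]
```

View pics/z6.png

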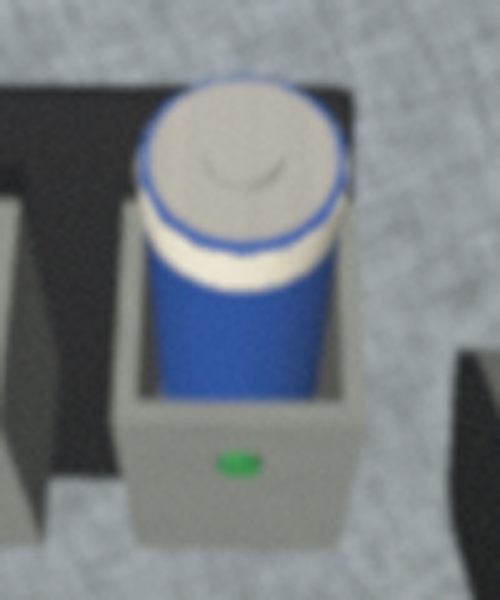

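```bash
python3 -m creep '[[-0.0026,-0.0022,-0.02,0,0.052],[0,0,-0.03,0,0.052],[0,0,-0.03,0,0.052],[0,0,0,0,0.052]]'; python3 -c "
from h import *
rep()"
```

```text
time_s: 2.95
tcp_pos: [0.576, 0.1906, 0.1071]
tool_rot: [-0.15, 0.697, -0.135, -0.688]
ft_force: [-0.1, -0.1, -0.5]
width: 0.608
t 2.95 tcp [576.  190.6 107.1] xax [ 0.017  0.018 -1.   ] jawdir deg -113.32 F [-0.1 -0.1 -0.5] w 51.9 q7 -2.23
```

```bash
python3 -m creep '[[-0.004,0.0015,-0.013,0,0.052],[-0.001,0.0005,-0.001,0,0.052]]'; python3 -c "
from h import *
snap('wrist','w5');rep()"
```

```text
time_s: 3.15
tcp_pos: [0.5739, 0.1918, 0.0972]
tool_rot: [-0.152, 0.699, -0.135, -0.686]
ft_force: [0.2, 0.5, -0.2]
width: 0.608
t 3.2 tcp [575.4 192.   98.4] xax [ 0.026  0.02  -0.999] jawdir deg -113.42 F [ 0.2 -0.1  0.3] w 51.8 q7 -2.23
```

View pics/w5.png

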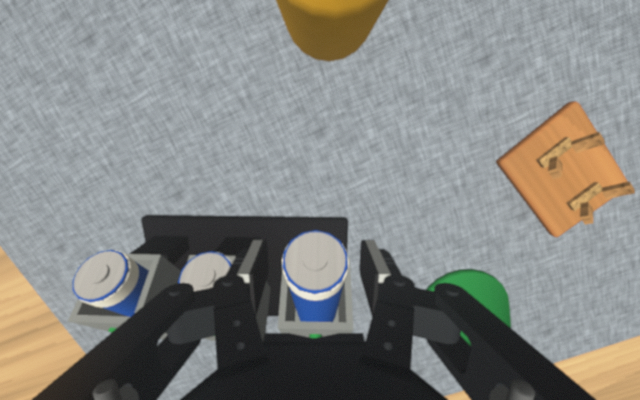

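```bash
python3 -m creep '[[-0.004,0.001,-0.005,0,0.052],[0,0,0,0,0.02],[0,0,0,0,0.02],[0,0,0,0,0.02],[0,0,0,0,0.02]]' 60; python3 -c "
from h import *
snap('wrist','w6');rep()"
```

```text
time_s: 3.7
tcp_pos: [0.5742, 0.1934, 0.0984]
tool_rot: [-0.154, 0.702, -0.134, -0.682]
ft_force: [-0.5, -0.5, -1.9]
width: 0.361
t 3.75 tcp [574.2 193.3  98.4] xax [ 0.033  0.022 -0.999] jawdir deg -113.44 F [ 0.   0.7 -1.9] w 30.0 q7 -2.24
```

View pics/w6.png

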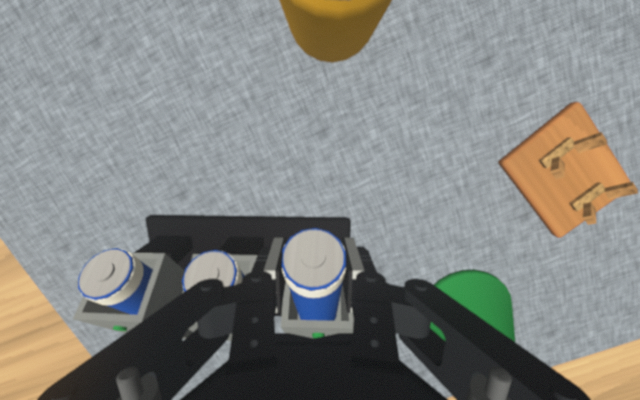

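```bash
python3 -m creep '[[0.007,-0.003,0.0065,0,0.02],[0.0105,-0.0046,0.0096,0,0.02],[0.0141,-0.0061,0.0129,0,0.02]]'; python3 -c "
from h import *
rep()"
```

```text
time_s: 4.05
tcp_pos: [0.6037, 0.1801, 0.1265]
tool_rot: [-0.152, 0.7, -0.133, -0.685]
ft_force: [0.3, -0.3, -1.8]
width: 0.353
t 4.05 tcp [603.7 180.1 126.5] xax [ 0.026  0.021 -0.999] jawdir deg -113.26 F [ 0.3 -0.3 -1.8] w 30.2 q7 -2.21
```

```bash
python3 -m creep '[[0.0141,-0.0061,0.0129,0,0.02],[0.0141,-0.0061,0.0129,0,0.02],[0.01,-0.0045,0.012,0,0.02],[0,0,0.02,0,0.02],[0,0,0.02,0,0.02]]'; python3 -c "
from h import *
snap('wrist','w7');snap('scene','s7');rep()"
```

```text
time_s: 4.55
tcp_pos: [0.6475, 0.1579, 0.2075]
tool_rot: [-0.152, 0.701, -0.136, -0.684]
ft_force: [-0.2, 1.0, -2.7]
width: 0.355
t 4.65 tcp [649.6 158.2 210. ] xax [ 0.035  0.019 -0.999] jawdir deg -113.51 F [ 0.4  0.2 -1.1] w 30.3 q7 -2.18
```

View pics/w7.png

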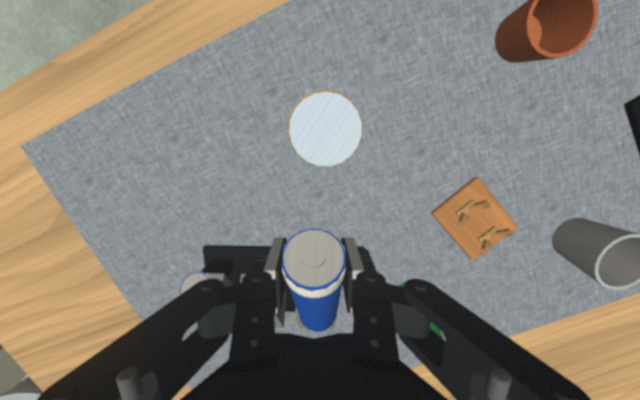

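View pics/s7.png

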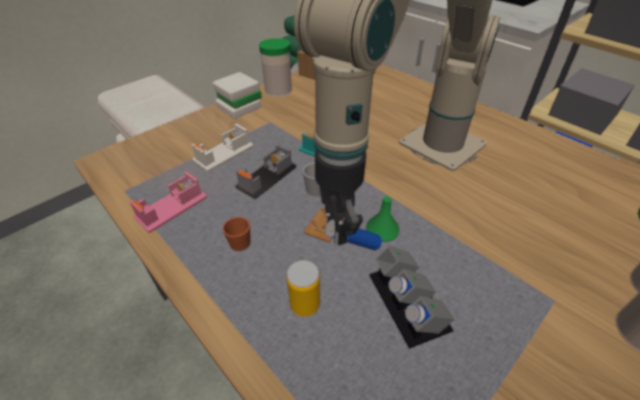

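The cell is out, with its button at wrist (313,258). I'll carry it over the cradle, turning so it lies along the groove.

```bash
python3 -m creep '[[-0.012,-0.018,0,0.1,0.02],[-0.015,-0.025,0,0.13,0.02],[-0.015,-0.025,0,0.13,0.02],[-0.015,-0.025,0,0.13,0.02],[-0.015,-0.025,0,0.13,0.02],[-0.01,-0.017,0,0.13,0.02],[-0.004,-0.007,-0.01,0.01,0.02]]'; python3 -c "
from h import *
snap('wrist','w8');rep()"
```

```text
time_s: 5.35
tcp_pos: [0.5591, 0.014, 0.1953]
tool_rot: [0.122, 0.699, 0.148, -0.689]
ft_force: [1.8, -0.4, -1.3]
width: 0.35
t 5.4 tcp [557.1  13.  192.9] xax [ 0.001  0.038 -0.999] jawdir deg -68.12 F [-2.1 -1.9 -3.2] w 30.2 q7 -1.31
```

View pics/w8.png

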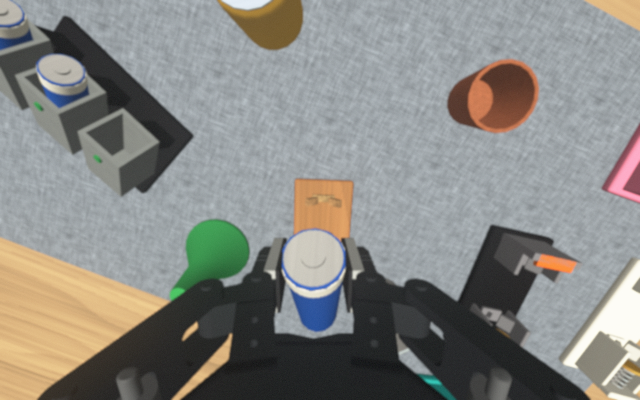

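```bash
python3 -m creep '[[0.0032,-0.004,-0.025,-0.03,0.02],[0,0,-0.03,0,0.02],[0,0,-0.02,0,0.02],[0,0,-0.01,0,0.02]]'; python3 -c "
from h import *
snap('scene','s9');snap('wrist','w9');rep()
a=cv2.imread('pics/s9.png')[180:290,260:400];cv2.imwrite('pics/z9.png',cv2.resize(a,None,fx=5,fy=5,interpolation=2))"
```

```text
time_s: 5.8
tcp_pos: [0.5624, 0.0122, 0.1033]
tool_rot: [0.106, 0.701, 0.133, -0.692]
ft_force: [0.3, -0.9, -1.8]
width: 0.355
t 5.9 tcp [561.9  12.3 103.7] xax [ 0.005  0.04  -0.999] jawdir deg -70.43 F [ 0.2 -0.4 -1.7] w 30.1 q7 -1.36
```

View pics/z9.png

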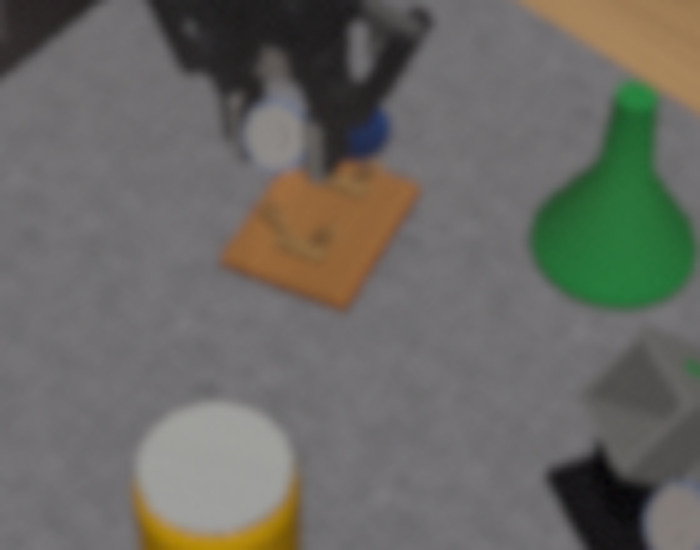

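View pics/w9.png

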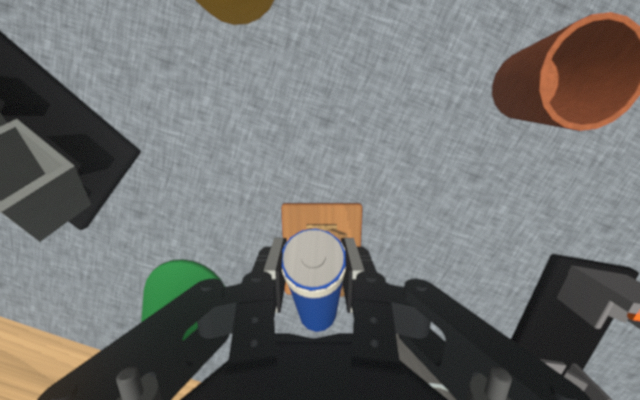

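```bash
python3 -m creep '[[-0.0015,-0.0032,-0.01,0.01,0.02],[0,-0.0003,-0.01,0,0.02],[0,0,-0.004,0,0.02]]' 40; python3 -c "
from h import *
snap('wrist','w10');rep()"
```

```text
time_s: 6.2
tcp_pos: [0.5636, 0.0088, 0.0815]
tool_rot: [0.111, 0.702, 0.137, -0.69]
ft_force: [0.8, 0.7, 7.7]
width: 0.358
t 6.25 tcp [563.2   8.8  81.2] xax [ 0.01   0.04  -0.999] jawdir deg -69.84 F [ 1.2 -1.2  3.5] w 30.4 q7 -1.35
```

View pics/w10.png

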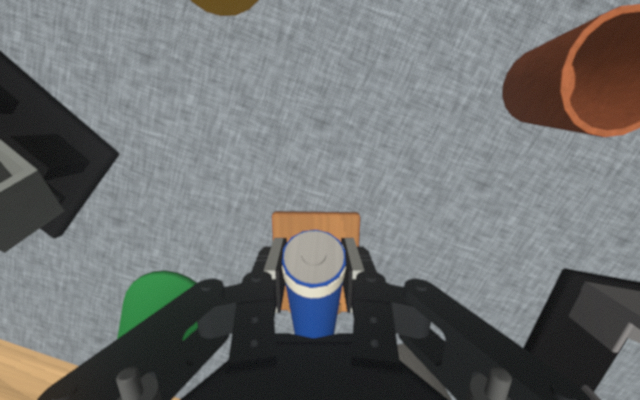

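```bash
python3 -m creep '[[0.0047,0.003,-0.008,0,0.02],[0.004,0.0015,-0.008,0,0.02],[0.003,0.0011,-0.008,0,0.02]]' 40; python3 -c "
from h import *
snap('wrist','w11');rep()"
```

```text
time_s: 6.55
tcp_pos: [0.5768, 0.0141, 0.0585]
tool_rot: [0.11, 0.703, 0.136, -0.689]
ft_force: [0.7, 0.5, 4.2]
width: 0.357
t 6.6 tcp [577.1  14.4  57.3] xax [ 0.014  0.04  -0.999] jawdir deg -69.9 F [ 2.3 -0.5  2.4] w 30.4 q7 -1.36
```

View pics/w11.png

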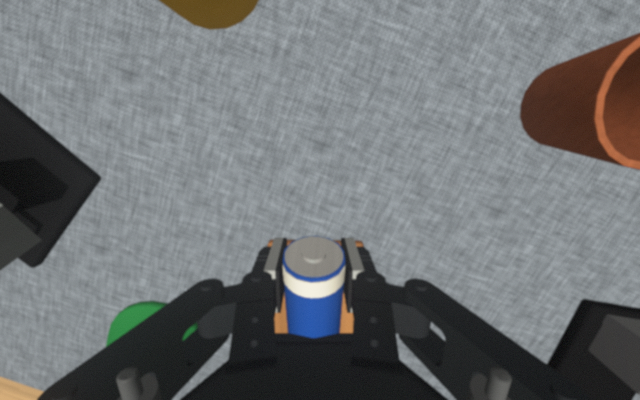

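```bash
python3 -m creep '[[0.0015,0.001,-0.008,0,0.02],[0.0005,0.0005,-0.008,0,0.02],[0,0,-0.004,0,0.02]]' 40; python3 -c "
from h import *
snap('wrist','w12');rep()"
```

```text
time_s: 6.9
tcp_pos: [0.5824, 0.0171, 0.0369]
tool_rot: [0.11, 0.706, 0.136, -0.686]
ft_force: [1.5, 0.3, 3.7]
width: 0.356
t 6.95 tcp [582.4  17.1  36.5] xax [ 0.02   0.041 -0.999] jawdir deg -69.86 F [2.8 0.9 1.6] w 30.1 q7 -1.36
```

View pics/w12.png

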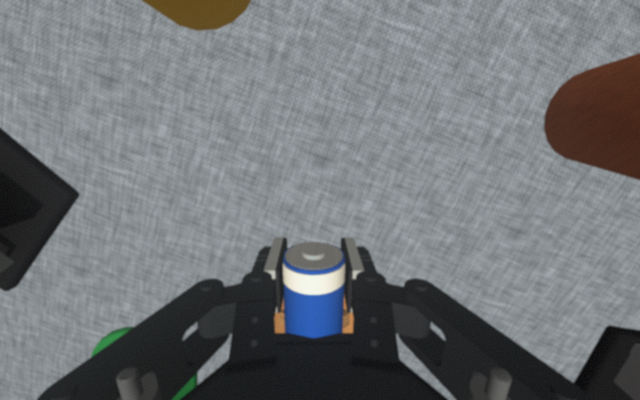

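```bash
python3 -m creep '[[-0.005,-0.002,-0.003,0,0.02],[-0.002,-0.001,-0.002,0,0.02],[0,0,0,0,0.055],[0,0,0,0,0.055],[0,0,0.004,0,0.055]]'; python3 -c "
from h import *
snap('wrist','w13');snap('scene','s13');rep()"
```

```text
time_s: 7.45
tcp_pos: [0.578, 0.0161, 0.0369]
tool_rot: [0.11, 0.708, 0.137, -0.684]
ft_force: [-0.3, 1.3, 0.6]
width: 0.645
t 7.55 tcp [579.   16.1  37.7] xax [ 0.03   0.044 -0.999] jawdir deg -69.84 F [ 0.5 -0.2  0.3] w 54.8 q7 -1.36
```

View pics/w13.png

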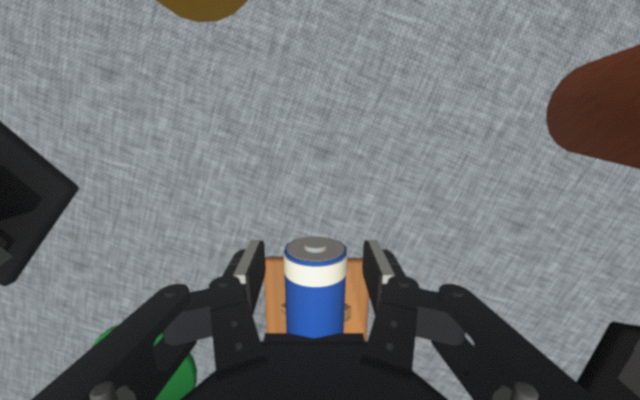

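Let go. I'll rise and check how it lies.

```bash
python3 -m creep '[[0,0,0.02,0,0.055],[0,0,0.04,0,0.055],[-0.025,-0.009,0.02,0,0.055],[-0.025,-0.009,0,0,0.055],[0,0,0,0,0.055]]'; python3 -c "
from h import *
snap('wrist','w14');snap('scene','s14');snap('top','t14');rep()
a=cv2.imread('pics/s14.png')[180:290,260:400];cv2.imwrite('pics/z14.png',cv2.resize(a,None,fx=5,fy=5,interpolation=2))"
```

```text
time_s: 8.05
tcp_pos: [0.5253, -0.0027, 0.1189]
tool_rot: [0.11, 0.708, 0.137, -0.684]
ft_force: [0.2, -0.2, -0.2]
width: 0.649
t 8.2 tcp [529.7  -0.9 118.7] xax [ 0.03   0.045 -0.999] jawdir deg -69.74 F [-0.2 -0.2  0. ] w 55.0 q7 -1.33
```

View pics/w14.png

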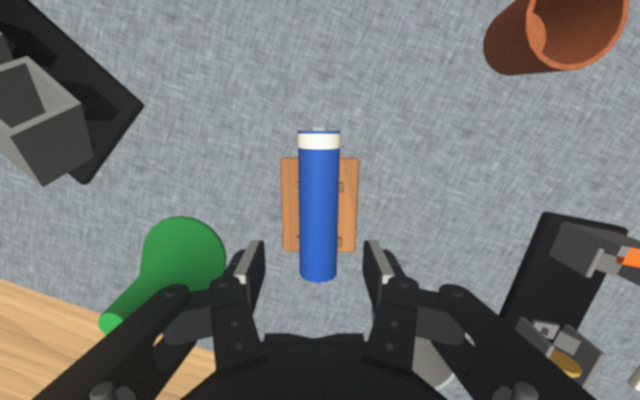

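View pics/z14.png

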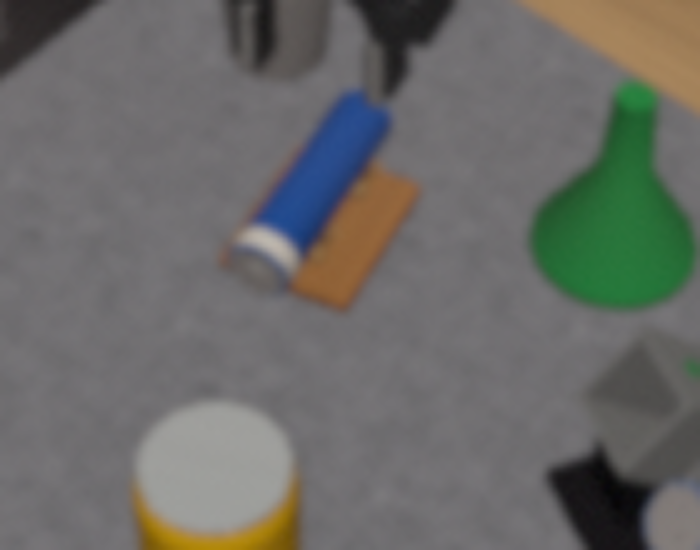

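```bash
python3 - <<'E'
from h import *
c=C('w14');u=np.array([.939,.344]);o=np.array([525.5,-3.7])
n=np.array([-.344,.939])
for nm,p,z in(('flat top',(318,277),.056),('flat mid',(318,281),.04),('body end',(319,131),.056),('button',(319,127),.046),('midL',(299,205),.04),('midR',(338,205),.04),('saddleN',(337,240),.035),('saddleF',(340,187),.035)):
    q=c.onz(*p,z)[:2]*1000-o;print(nm,np.round([q@u,q@n],1))
s=get_state();q=s['tcp_pos'][:2]*1000-o;print('tcp',q@u,q@n)
E
```

```text
flat top [-43.8  -0.8]
flat mid [-57.2  -0.6]
body end [68.3 -0.9]
button [70.9 -0.8]
midL [10.7 14.9]
midR [ 11.  -16.1]
saddleN [-21.  -16.3]
saddleF [ 24.6 -17.6]
tcp 4.959908270823216 1.1986154043803625
```

The cell lies level in the cradle, with its middle 11 mm along the groove. Next I'll grip it between the saddles, about 56 mm from the flat end.

```bash
python3 -m creep '[[0.0015,-0.0015,-0.03,0,0.055],[0,0,-0.025,0,0.055],[0,0,-0.005,0,0.055]]'; python3 -c "
from h import *
rep()
u=np.array([.939,.344]);o=np.array([525.5,-3.7]);n=np.array([-.344,.939])
s=get_state();q=s['tcp_pos'][:2]*1000-o;print('tcp',q@u,q@n)"
```

```text
time_s: 8.5
tcp_pos: [0.5356, -0.001, 0.0575]
tool_rot: [0.111, 0.711, 0.138, -0.68]
ft_force: [-0.2, -0.2, -0.1]
width: 0.648
t 8.5 tcp [535.6  -1.   57.5] xax [ 0.037  0.046 -0.998] jawdir deg -69.66 F [-0.2 -0.2 -0.1] w 55.3 q7 -1.34
tcp 10.427539472458697 -0.9432243031763381
```

```bash
python3 -m creep '[[-0.005,-0.0018,-0.004,0,0.055],[-0.001,-0.0005,-0.012,0,0.055],[-0.001,-0.0005,-0.004,0,0.055]]'; python3 -c "
from h import *
rep()
u=np.array([.939,.344]);o=np.array([525.5,-3.7]);n=np.array([-.344,.939])
s=get_state();q=s['tcp_pos'][:2]*1000-o;print('tcp',q@u,q@n)"
```

```text
time_s: 8.8
tcp_pos: [0.5296, -0.0031, 0.0363]
tool_rot: [0.111, 0.712, 0.139, -0.68]
ft_force: [0.2, 0.3, -0.9]
width: 0.639
t 8.8 tcp [529.6  -3.1  36.3] xax [ 0.038  0.047 -0.998] jawdir deg -69.59 F [ 0.2  0.3 -0.9] w 54.6 q7 -1.34
tcp 4.046819618008839 -0.8166639609871092
```

```bash
python3 -m creep '[[0.002,0.001,-0.001,0,0.055],[0,0,-0.001,0,0.02],[0,0,-0.001,0,0.02],[0,0,-0.001,0,0.02],[0,0,0,0,0.02]]' 40; python3 -c "
from h import *
rep()
u=np.array([.939,.344]);o=np.array([525.5,-3.7]);n=np.array([-.344,.939])
s=get_state();q=s['tcp_pos'][:2]*1000-o;print('tcp',q@u,q@n)"
```

```text
time_s: 9.3
tcp_pos: [0.5318, -0.0016, 0.0344]
tool_rot: [0.111, 0.712, 0.139, -0.679]
ft_force: [-0.3, 0.7, -2.2]
width: 0.362
t 9.3 tcp [531.8  -1.6  34.4] xax [ 0.038  0.047 -0.998] jawdir deg -69.58 F [-0.3  0.7 -2.2] w 30.9 q7 -1.34
tcp 6.662808160988352 -0.1614671909123663
```

```bash
python3 -m creep '[[0,0,0.02,0,0.02],[0,0,0.035,0,0.02],[0,-0.02,0.035,-0.05,0.02],[0,-0.045,0.01,-0.1,0.02],[-0.001,-0.045,0,-0.04,0.02],[-0.001,-0.045,0,0,0.02],[-0.001,-0.045,0,0,0.02],[-0.001,-0.03,0,0,0.02]]'; python3 -c "
from h import *
snap('wrist','w15');rep()"
```

```text
time_s: 10.1
tcp_pos: [0.5275, -0.232, 0.1403]
tool_rot: [0.048, 0.723, 0.074, -0.685]
ft_force: [0.9, -0.4, -1.4]
width: 0.364
t 10.15 tcp [ 526.8 -238.6  140.3] xax [ 0.051  0.037 -0.998] jawdir deg -80.4 F [-0.2 -6.  -1.9] w 31.0 q7 -1.07
```

View pics/w15.png

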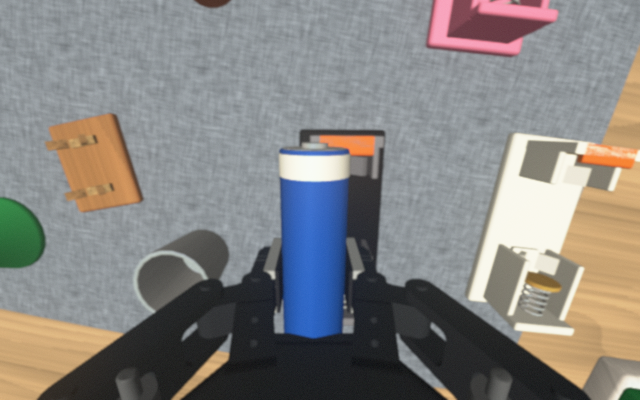

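```bash
python3 - <<'E'
from h import *
c=C('w15')
a=cv2.imread('pics/w15.png')[120:200,270:400];cv2.imwrite('pics/z15.png',cv2.resize(a,None,fx=6,fy=6,interpolation=2))
E
```

```text
(no output)
```

View pics/z15.png

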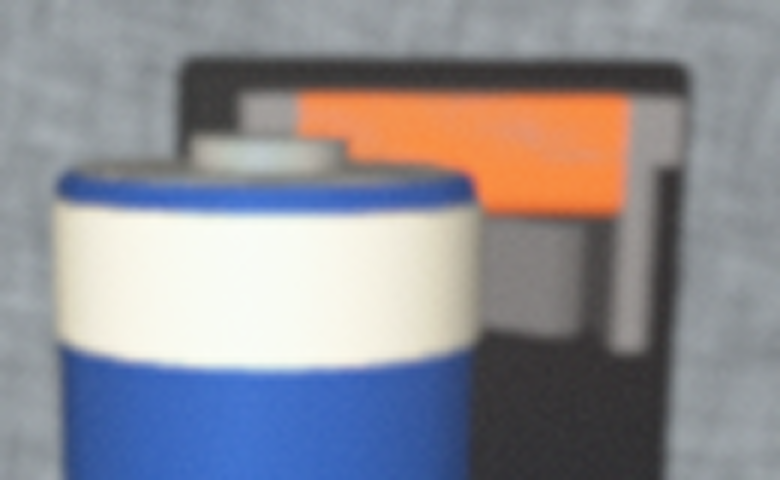

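```bash
cat > tr.py <<'E'
from h import *
th=np.radians(9.2);U=np.array([np.cos(th),np.sin(th)]);N=np.array([-U[1],U[0]]);O=np.array([514.3,-255.0])
def tf(p): q=np.asarray(p)[:2]*1000-O; return np.round([q@U,q@N],1)
E
python3 - <<'E'
from tr import *
c=C('w15');P=lambda x,y:(270+x/6,120+y/6)
for nm,p,z in(('baseL 88,40',P(180,60),.012),('baseR 88,-40',P(690,62),.012),('lip free R 68.5,-20',P(625,214),.064),('lip far R (?, -20)',P(630,95),.065),('lip far L(?,20)',P(298,95),.065),('cheek R end 49,-24',P(628,352),.052)):
    print(nm,tf(c.onz(*p,z)))
s=get_state();print('tcp',tf(s['tcp_pos']))
g=s['tcp_pos'];
for nm,p,z in(('body end',P(265,170),g[2]+.005+.016),('btn',P(268,138),g[2]+.005+.006)): print(nm,tf(c.onz(*p,z)))
E
```

```text
baseL 88,40 [86.5 38.2]
baseR 88,-40 [ 87.4 -39.7]
lip free R 68.5,-20 [ 68.6 -21.6]
lip far R (?, -20) [ 83.1 -21.1]
lip far L(?,20) [82.5 19.4]
cheek R end 49,-24 [ 49.2 -25.5]
tcp [14.9 14.2]
body end [79.4 20.5]
btn [81.  20.6]
```

```bash
python3 -m creep '[[0.001,-0.01,-0.01,-0.007,0.02],[0.001,-0.004,-0.02,0,0.02],[0,0,-0.015,0,0.02],[0,0,0,0,0.02]]'; python3 -c "
from tr import *
rep();s=get_state();print(tf(s['tcp_pos']));snap('wrist','w16');snap('scene','s16');rep();print(tf(get_state()['tcp_pos']))"
```

```text
time_s: 10.55
tcp_pos: [0.5277, -0.256, 0.0926]
tool_rot: [0.044, 0.724, 0.066, -0.685]
ft_force: [-1.4, 1.3, -1.7]
width: 0.357
t 10.55 tcp [ 527.7 -256.    92.6] xax [ 0.052  0.035 -0.998] jawdir deg -81.1 F [-1.4  1.3 -1.7] w 30.5 q7 -1.06
[13.  -3.2]
t 10.65 tcp [ 529.  -256.1   94.4] xax [ 0.054  0.034 -0.998] jawdir deg -81.07 F [ 0.6 -0.1 -2.4] w 30.7 q7 -1.06
[14.3 -3.5]
```

View pics/w16.png

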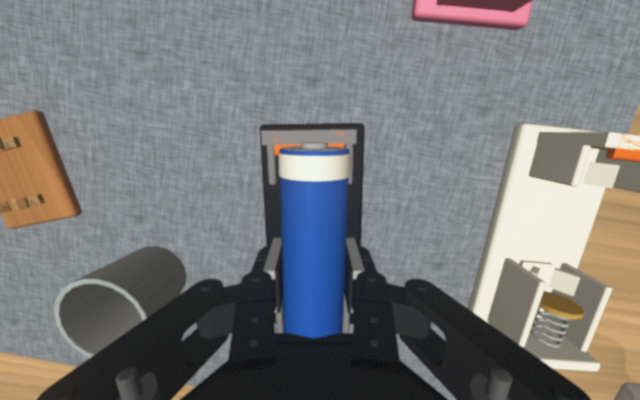

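```bash
python3 -m creep '[[0,0.0015,-0.012,0.003,0.02],[0,0,-0.008,0,0.02],[0,0,-0.006,0,0.02]]'; python3 -c "
from tr import *
rep();print(tf(get_state()['tcp_pos']));snap('wrist','w17')"; python3 -m creep '[[0,0,-0.007,0,0.02],[0,0,-0.007,0,0.02]]'; python3 -c "
from tr import *
rep();print(tf(get_state()['tcp_pos']));snap('wrist','w18')"
```

```text
time_s: 10.95
tcp_pos: [0.5307, -0.2541, 0.0692]
tool_rot: [0.047, 0.726, 0.066, -0.683]
ft_force: [-3.4, -1.6, 3.2]
width: 0.361
t 10.95 tcp [ 530.7 -254.1   69.2] xax [ 0.058  0.033 -0.998] jawdir deg -80.77 F [-3.4 -1.6  3.2] w 30.8 q7 -1.06
[16.3 -1.7]
time_s: 11.2
tcp_pos: [0.5309, -0.2545, 0.0555]
tool_rot: [0.047, 0.726, 0.066, -0.683]
ft_force: [-2.9, 1.3, 7.8]
width: 0.361
t 11.2 tcp [ 530.9 -254.5   55.5] xax [ 0.059  0.032 -0.998] jawdir deg -80.78 F [-2.9  1.3  7.8] w 30.8 q7 -1.07
[16.4 -2.2]
```

View pics/w18.png

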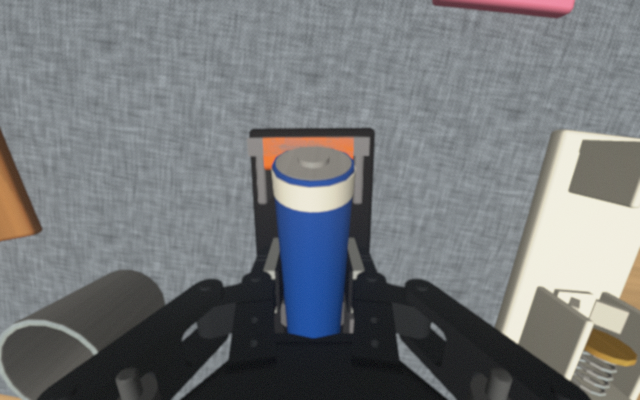

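```bash
python3 -m creep '[[-0.005,0.0005,0,0,0.02],[-0.005,-0.0003,0,0,0.02],[-0.005,-0.0005,0,0,0.02]]' 50; python3 -c "
from tr import *
rep();print(tf(get_state()['tcp_pos']));snap('wrist','w19')"
```

```text
time_s: 11.55
tcp_pos: [0.5215, -0.2546, 0.0556]
tool_rot: [0.049, 0.73, 0.066, -0.678]
ft_force: [5.8, -0.5, -2.8]
width: 0.359
t 11.55 tcp [ 521.5 -254.6   55.6] xax [ 0.071  0.03  -0.997] jawdir deg -80.65 F [ 5.8 -0.5 -2.8] w 30.6 q7 -1.06
[ 7.1 -0.7]
```

View pics/w19.png

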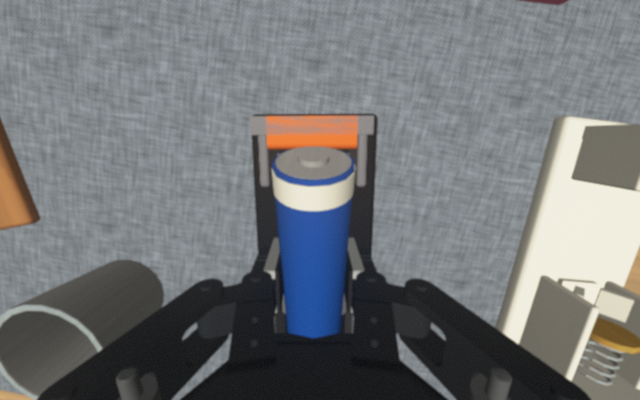

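```bash
python3 -m creep '[[-0.006,-0.0008,0,0,0.02],[-0.006,-0.001,-0.002,0,0.02],[-0.004,-0.0007,-0.003,0,0.02]]' 50; python3 -c "
from tr import *
rep();print(tf(get_state()['tcp_pos']));snap('wrist','w20')"
```

```text
time_s: 11.9
tcp_pos: [0.515, -0.2557, 0.0538]
tool_rot: [0.051, 0.737, 0.066, -0.671]
ft_force: [8.3, 1.4, 3.9]
width: 0.364
t 11.9 tcp [ 515.  -255.7   53.8] xax [ 0.091  0.028 -0.995] jawdir deg -80.48 F [8.3 1.4 3.9] w 31.1 q7 -1.05
[ 0.6 -0.8]
```

View pics/w20.png

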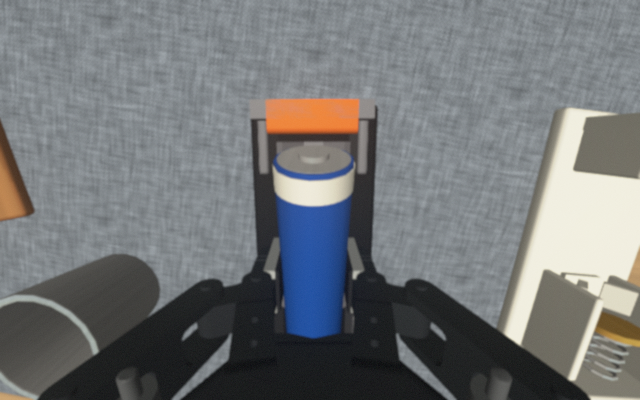

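```bash
python3 -m creep '[[-0.003,-0.0005,-0.005,-0.003,0.02],[-0.003,-0.0005,-0.005,-0.003,0.02]]' 50; python3 -c "
from tr import *
rep();print(tf(get_state()['tcp_pos']));snap('wrist','w21')"
```

```text
time_s: 12.15
tcp_pos: [0.5176, -0.2557, 0.0474]
tool_rot: [0.051, 0.743, 0.063, -0.665]
ft_force: [8.1, 1.5, 2.3]
width: 0.361
t 12.15 tcp [ 517.6 -255.7   47.4] xax [ 0.108  0.026 -0.994] jawdir deg -80.65 F [8.1 1.5 2.3] w 30.8 q7 -1.05
[ 3.2 -1.2]
```

View pics/w21.png

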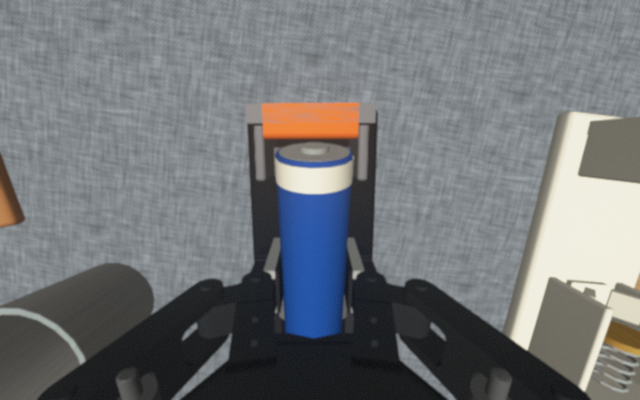

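```bash
python3 -m creep '[[-0.007,-0.0008,-0.004,0,0.02],[-0.005,-0.0006,-0.006,0,0.02]]' 50; python3 -c "
from tr import *
rep();print(tf(get_state()['tcp_pos']));snap('wrist','w22')"
```

```text
time_s: 12.4
tcp_pos: [0.5149, -0.2558, 0.0407]
tool_rot: [0.054, 0.748, 0.064, -0.658]
ft_force: [7.3, 3.9, 8.7]
width: 0.357
t 12.4 tcp [ 514.9 -255.8   40.7] xax [ 0.126  0.024 -0.992] jawdir deg -80.43 F [7.3 3.9 8.7] w 30.5 q7 -1.04
[ 0.4 -0.9]
```

View pics/w22.png

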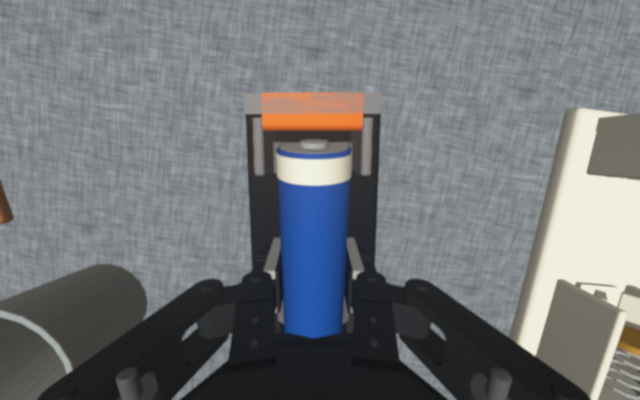

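```bash
python3 -m creep '[[-0.005,-0.001,-0.005,0,0.02],[-0.005,-0.001,-0.005,0,0.02]]' 50; python3 -c "
from tr import *
rep();print(tf(get_state()['tcp_pos']));snap('wrist','w23');snap('scene','s23')
a=cv2.imread('pics/s23.png')[120:220,215:335];cv2.imwrite('pics/z23.png',cv2.resize(a,None,fx=5,fy=5,interpolation=2))"
```

```text
time_s: 12.65
tcp_pos: [0.5153, -0.2554, 0.035]
tool_rot: [0.057, 0.755, 0.064, -0.65]
ft_force: [8.2, 3.6, 9.5]
width: 0.359
t 12.65 tcp [ 515.3 -255.4   35. ] xax [ 0.146  0.023 -0.989] jawdir deg -80.15 F [8.2 3.6 9.5] w 30.6 q7 -1.05
[ 0.9 -0.5]
```

View pics/w23.png

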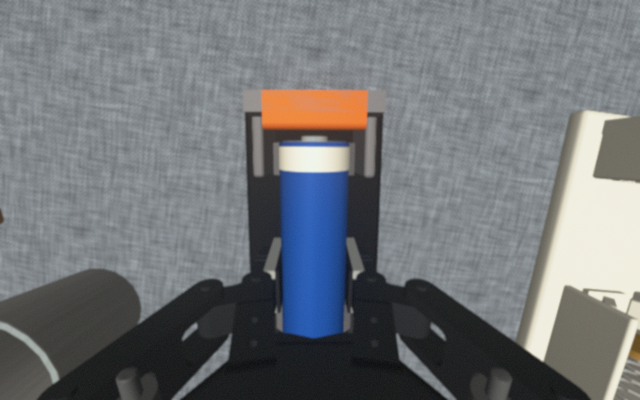

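View pics/z23.png

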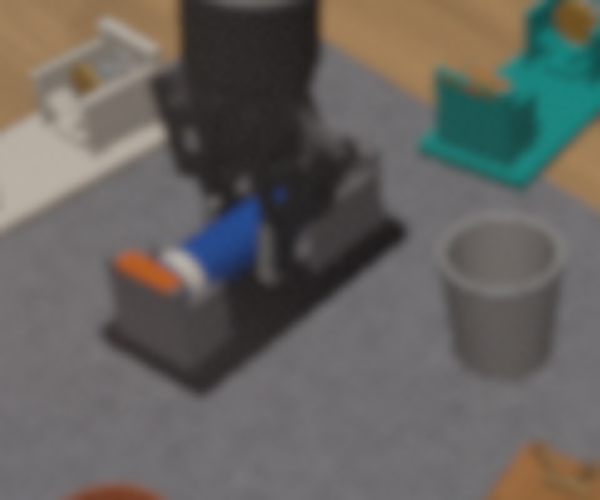

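```bash
python3 - <<'E'
from tr import *
c=C('w23')
for gx in(0,3):
  for pitch in(0,3,6):
    p=np.radians(pitch); x=gx+62.8*np.cos(p)-16*np.sin(p); z=42+62.8*np.sin(p)+16*np.cos(p)
    q=O+U*x-N*0.8; bx=gx+65.3*np.cos(p);bz=42+65.3*np.sin(p);b=O+U*bx-N*.8
    w=[np.round(c.proj(np.r_[(O+U*x+N*(k-.8)),42+62.8*np.sin(p)]/1000),1)[0] for k in(16,-16)]
    print(gx,pitch,'top',np.round(c.proj(np.r_[q,z]/1000),1),'btn',np.round(c.proj(np.r_[b,bz]/1000),1),'width',w)
l=O+U*68.5-N*.8;print('lip',c.proj(np.r_[l,62.5]/1000))
E
```

```text
0 0 top [316.  145.1] btn [315.7 141.1] width [np.float64(281.5), np.float64(349.7)]
0 3 top [316.1 147.1] btn [315.8 140.9] width [np.float64(280.7), np.float64(350.6)]
0 6 top [316.2 149.7] btn [315.9 141. ] width [np.float64(279.9), np.float64(351.5)]
3 0 top [316.1 137.7] btn [315.8 134.5] width [np.float64(281.5), np.float64(349.9)]
3 3 top [316.2 139.5] btn [315.9 134.1] width [np.float64(280.7), np.float64(350.8)]
3 6 top [316.3 141.8] btn [316.  134.1] width [np.float64(279.9), np.float64(351.7)]
lip [316.36245717 129.87993389]
```

The cell is now level, with its body end short of the lip edge: row 142 against lip row 129, and no end face visible. Next I'll ease it forward under the lip.

```bash
python3 -m creep '[[0.002,0,-0.003,0,0.02],[0.002,0.0003,-0.002,0,0.02]]'; python3 -c "
from tr import *
rep();print(tf(get_state()['tcp_pos']));snap('wrist','w24')"; python3 -m creep '[[0.002,0,-0.002,0,0.02]]'; python3 -c "
from tr import *
rep();print(tf(get_state()['tcp_pos']));snap('wrist','w25')"
```

```text
time_s: 12.95
tcp_pos: [0.5163, -0.2551, 0.0335]
tool_rot: [0.057, 0.753, 0.064, -0.652]
ft_force: [-10.2, -0.3, 29.7]
width: 0.358
t 12.95 tcp [ 516.3 -255.1   33.5] xax [ 0.141  0.023 -0.99 ] jawdir deg -80.16 F [-10.2  -0.3  29.7] w 30.5 q7 -1.06
[ 2.  -0.4]
time_s: 13.1
tcp_pos: [0.5162, -0.2551, 0.0336]
tool_rot: [0.057, 0.752, 0.064, -0.653]
ft_force: [-5.5, 3.2, 21.1]
width: 0.361
t 13.1 tcp [ 516.2 -255.1   33.6] xax [ 0.138  0.023 -0.99 ] jawdir deg -80.18 F [-5.5  3.2 21.1] w 30.8 q7 -1.06
[ 1.9 -0.4]
```

View pics/w25.png

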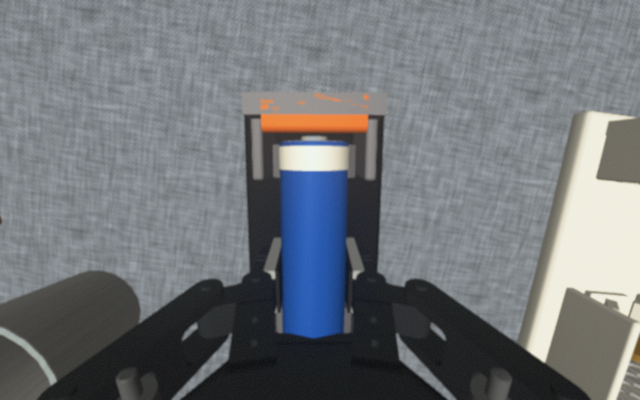

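```bash
python3 -m creep '[[0.002,0.0003,0.0005,0,0.02],[0.003,0.0005,0,0,0.02]]'; python3 -c "
from tr import *
rep();print(tf(get_state()['tcp_pos']));snap('wrist','w26')"
```

```text
time_s: 13.35
tcp_pos: [0.5207, -0.2543, 0.0353]
tool_rot: [0.057, 0.752, 0.064, -0.653]
ft_force: [1.3, -0.6, -5.1]
width: 0.359
t 13.35 tcp [ 520.7 -254.3   35.3] xax [ 0.138  0.022 -0.99 ] jawdir deg -80.18 F [ 1.3 -0.6 -5.1] w 30.7 q7 -1.07
[ 6.4 -0.3]
```

View pics/w26.png

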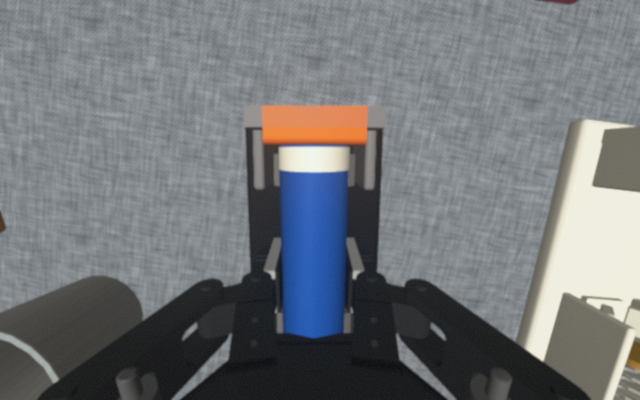

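```bash
python3 -m creep '[[0.002,0.0003,-0.0015,0,0.02],[0.002,0.0003,-0.0005,0,0.02]]'; python3 -c "
from tr import *
rep();print(tf(get_state()['tcp_pos']));snap('wrist','w27')"
```

```text
time_s: 13.6
tcp_pos: [0.5226, -0.254, 0.0336]
tool_rot: [0.056, 0.751, 0.064, -0.655]
ft_force: [-8.1, 0.6, 20.8]
width: 0.356
t 13.6 tcp [ 522.6 -254.    33.6] xax [ 0.133  0.022 -0.991] jawdir deg -80.21 F [-8.1  0.6 20.8] w 30.4 q7 -1.07
[ 8.4 -0.3]
```

View pics/w27.png

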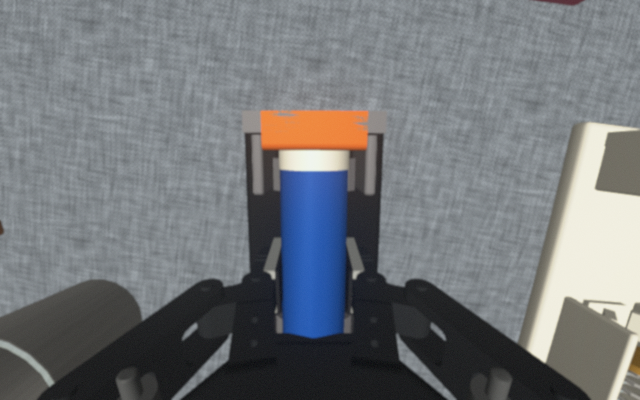

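```bash
python3 -m creep '[[0.001,0,0.0005,0,0.02],[0,0,0,0,0.055],[0,0,0,0,0.055],[0,0,0,0,0.055],[-0.001,0,0.02,0,0.055],[-0.002,0,0.03,0,0.055],[-0.002,0,0.04,0,0.055],[-0.02,0,0.04,0,0.055]]'; python3 -c "
from tr import *
rep();print(tf(get_state()['tcp_pos']));snap('wrist','w28');snap('scene','s28');snap('top','t28')
a=cv2.imread('pics/s28.png')[120:220,215:335];b=cv2.imread('pics/t28.png')[160:250,370:440];cv2.imwrite('pics/z28.png',np.hstack([cv2.resize(a,None,fx=4,fy=4,interpolation=2),cv2.resize(b,(311,400),interpolation=2)]))"
```

```text
time_s: 14.45
tcp_pos: [0.492, -0.2512, 0.1594]
tool_rot: [0.053, 0.745, 0.068, -0.662]
ft_force: [-0.2, 0.1, -0.0]
width: 0.645
t 14.45 tcp [ 492.  -251.2  159.4] xax [ 0.115  0.031 -0.993] jawdir deg -80.14 F [-0.2  0.1 -0. ] w 55.1 q7 -1.03
[-21.4   7.4]
```

View pics/w28.png

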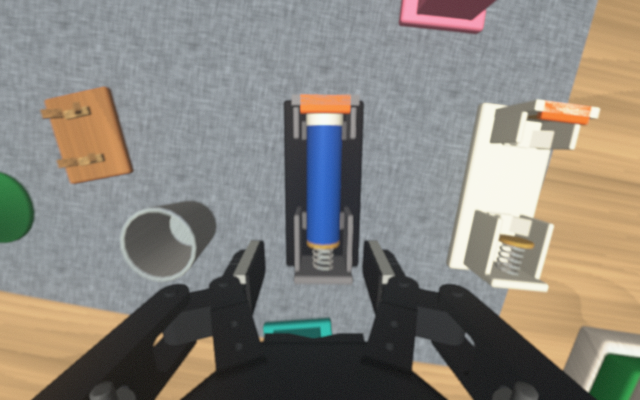

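View pics/z28.png

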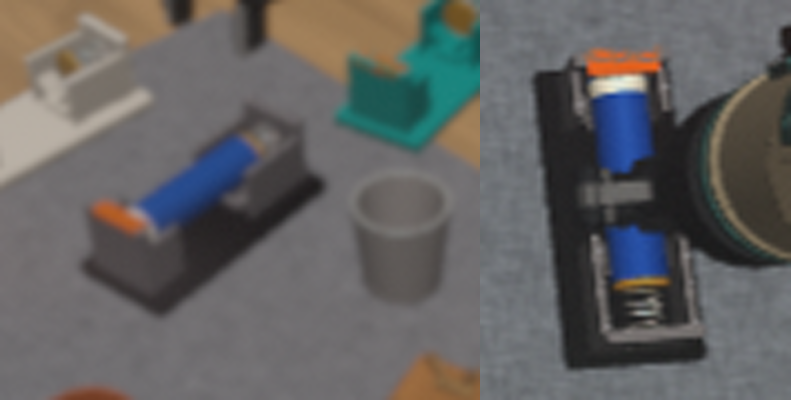

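```bash
python3 - <<'E'
from tr import *
a=cv2.imread('pics/w28.png')[85:290,275:375];cv2.imwrite('pics/z29.png',cv2.resize(a,None,fx=2.9,fy=2.9,interpolation=2))
c=C('w28')
for x,y,z in((-45,0,58),(-45,16,42),(72.5,0,58),(68.5,0,62.5),(72.5,16,42)):
    print((x,y,z),np.round(c.proj(np.r_[O+U*x+N*(y-.8),z]/1000),1))
for p in((323,244),(323,242)): print(tf(c.onz(*p,.058)))
E
```

```text
(-45, 0, 58) [323.4 243.7]
(-45, 16, 42) [306.3 237.8]
(72.5, 0, 58) [326.  108.5]
(68.5, 0, 62.5) [326.1 112.8]
(72.5, 16, 42) [307.3 110.8]
[-45.3  -0.5]
[-43.4  -0.4]
```

View pics/z29.png

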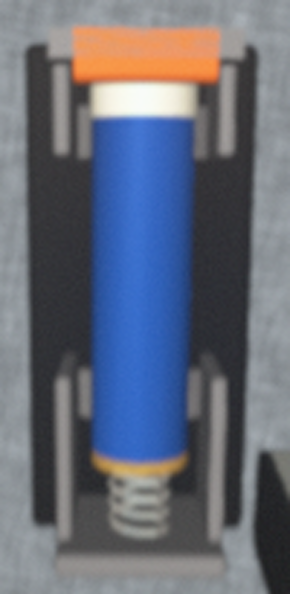

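```bash
python3 - <<'E'
from h import *
a=cv2.imread('pics/scene0.png');b=cv2.imread('pics/s28.png')
d=cv2.absdiff(a,b).max(2)
for nm,(x,y,w,h) in dict(tin=(280,258,48,60),funnel=(362,192,42,50),pot=(220,215,36,38),cup=(300,162,30,34),shorts=(385,265,70,75)).items(): print(nm,(d[y:y+h,x:x+w]>40).sum(),w*h)
cv2.imwrite('pics/z30.png',b)
E
```

```text
tin 0 2880
funnel 0 2100
pot 0 1368
cup 0 1020
shorts 15 5250
```

View pics/z30.png

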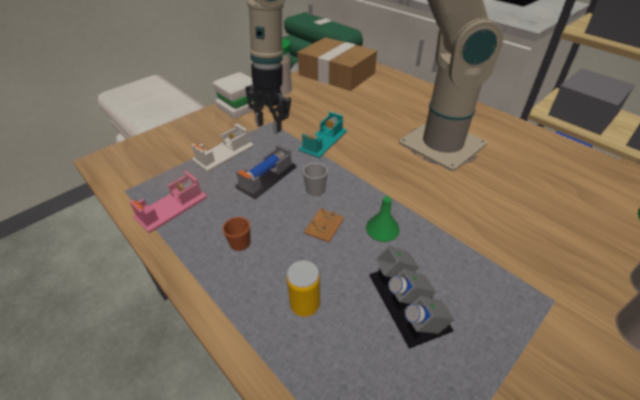

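The cell sits in the dark tray at (262,167), the other goods show no change, and the arm is clear. Handing in.

```bash
python3 -c "
from station import close_job
print(close_job())"
```

```text
the job is handed in; nothing more can be done
None
```

The long cell is loaded in the dark power tray, and I handed the job in at about 14.5 s of the 54 s allowed. I pulled it from the dock, laid it in the V cradle and let go, with its middle about 11 mm along the groove (25 mm is allowed). I then picked it up again, tilted it on the lip, pressed its flat end against the spring, rolled it level under the lip and let go.

**Final position:** the last pictures show the cell level, with its flat end at about tray x -45 mm (home) on the spring plate. Its white band end is under the orange lip. The button against the contact is inferred from the flat end's position, because the lip hides it.

**Surroundings:** comparing the scene picture before and after showed no change at the tin, funnel, pot or cup. The dock area had 15 of 5250 pixels changed, around the emptied sleeve; both short cells look in place. The arm was clear, with about 0 N on the wrist.

**What disagreed:**
- The tool slowly leaned over during the moves, by up to about 8° while pressing the spring. It did not stop the loading.
- Seating the cell briefly read about 30 N upward at the wrist, well under the 120 N limit.
- Early position estimates from the scene and top cameras differed by about 4 to 10 mm, so I used the top and wrist views together for the cradle and tray.

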